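Turn a sprouting box lid-down onto its drain rack

TASK

In the sprouting room, the deep sprouting box has finished soaking and must be turned over to drain. First take the wooden dibber out of the drain rack and lay it in the tool tray; then lift the deep box off the soak stand, pinching its loose lid shut, turn it over in the air and set it gently lid-down on the sloping rails of the drain rack, centred and down against the end stops, lid still shut, and let go. Leave the flat box, the bottle and the seedling pot where they are.

Things in the scene. Friction and masses are not known exactly. Their poses are not given: they have to be found in the camera images.
- deep_box: Deep black open box 150 (x) x 100 (y) x 44 (z) mm, walls 3, about 0.3 kg; 50 mm thick with lid on. Origin: centre of underside; z out through the mouth. Starts lid-up in either bay of the soak stand, low end (+x) on the end stops, x pointing down the 50 degree slope, to about the robot's left (+y). Its high end overhangs the rails by 62 mm: fingers fit over and under there, tool tilted 40 degrees in line with x.
- deep_lid: White loose lid of the deep box: plate 146 x 100 x 6 mm lying on the box's rim, with an 8 mm deep lip inside the box (2 mm play); five drain slots at its +x half; about 0.08 kg. Only its weight keeps it on. Origin: centre of the plate's underside, 44 mm along the box's z when shut; axes as the box's.
- flat_box: Bystander: flat black box of the same length and width, 150 x 100 mm, but 22 mm high (28 mm with lid). It lies in the soak stand's other bay, centre 130 mm beside the deep box's. Origin: centre of its underside; axes as the deep box's.
- flat_lid: Bystander: white loose lid of the flat box, same as the deep box's lid. Origin: centre of the plate's underside.
- soak_stand: Fixed steel stand, two bays side by side (centres y = -65, +65 mm). Each bay: two rails 14 mm wide, centres 40 mm either side of the bay's centre line, open between, with end stops at the low end. Origin on the table; x to about the robot's left, z up. Corner of rails and stops: x 50, z 35 mm; the rails rise from it for 88 mm at 50 degrees, towards -x.
- drain_rack: Fixed steel drain rack, built like the soak stand with one bay only, at y = 0 (100 mm wide in all). Origin on the table; x to about the robot's left, z up; the corner between rails and end stops is at x 50, z 35 mm.
- drain_rack_bed: Sloping bed of the drain rack: rails with centres y = -40, +40 mm, x = -88 to 0, open between; end stops 30 mm high, square to them. Origin: corner of rail top and stops, midway between rails. x 50 degrees down the slope, to about the robot's left; z square to the rails, upward. Turned over in place, the deep box has its underside centre at x -75, y 0, z 50 mm here, its z opposite to this z.
- dibber: Wooden dibber: round stick 160 mm long, 28 mm in diameter, about 0.09 kg. Origin: its middle, on the axis; y is its axis. Starts level across the drain rack, along the rack's y, in the corner of rails and stops, axis 20 mm above the corner; between the rails it can be gripped from straight above.
- tool_tray: Fixed open grey tray 200 (x) x 80 (y) x 18 mm high, walls and floor 4 mm, between soak stand and drain rack. Origin: centre of its underside. The dibber lies in it along the tray's x, at about the middle, axis 18 mm above the tray's underside.
- nutrient_bottle: Bystander: white bottle, 60 mm in diameter, 150 mm tall, standing between the two racks on the robot's side of the tray. Origin: centre of its foot.
- seedling_pot: Bystander: small terracotta pot with seedlings, 72 mm in diameter, about 90 mm tall, standing beside the drain rack. Origin: centre of its foot.
There are look-alikes about, which are no part of the job. Leave any black look-alike of the drain_rack alone.

How it is judged:
By the outcome, as a careful person would: the job done as asked, in the order asked, and still so for the second after the job is handed in, with the robot touching nothing.
It also fails if it takes over 69 s, if anything falls off the work surface, if the arm or the gripper's body presses on something with over 40 N, if the wrist force passes 120 N, or if a joint passes its speed limit or range.

ROBOT

A 6-joint arm with a two-finger parallel gripper is mounted at the origin on the work surface. World frame = base frame: x ahead of the robot, y to its left, z up, the work surface at z = 0. Lengths are in mm, angles in rad, forces in N, time in s.
With the tool pointing down it reaches from about 350 to 975 mm from the base axis. Payload 7.1 kg.
Tool frame: the origin (TCP) lies on the mounting face of the last link; the fingertips stand 182 mm ahead of it and the grasp point (between the pads) lies 163 mm ahead of it (ctrl.tcp_to_tips is the distance from the TCP to the fingertips, in mm); z points along the fingers, y is the direction in which the jaws open and shut (so a half turn about z gives the same grasp; the last joint's range is limited). The gripper opens to 88 mm and grips with 3 to 60 N. Pads are 20 mm wide; open, the fingers measure 115 mm over their backs; the gripper's body (75 mm by 178 mm) begins 61 mm behind the grasp point.
Start: joints at [1.119, 0.423, 1.63, -0, 1.089, -0.019], TCP at [262.102, 567.37, 404.675] pointing down, gripper open.
Joint ranges: [-3, 3], [-0.9, 2.11], [0.09, 2.58], [-1.31, 4.45], [0.11, 2.69], [-2.54, 2.54]. Speed limits (rad/s): [2.39, 2.39, 3.01, 3.14, 3.14, 3.14].

INTERFACE

Orientations are given as a rotation vector (axis times angle).
In Python, from workcell import ctrl gives the robot as it stands. The module is installed in compiled form; this text tells all that it offers.
- The arm moves only by the tool send_rows, never from a script. Its argument "commands" is a list of rows, each an object with "translation": the shift along the world's x, y, z normalised to -1 to 1, where 1 is 0.1 m, a list of three; "twist": the turn, a rotation vector about the world's x, y, z normalised to -1 to 1, where 1 is 0.5 rad, a list of three. A call has exactly 10 rows; each row is the pose to reach, as a shift and turn from the pose commanded when the call began; what a row does not reach only later rows make up. A row lasts 1/10 s, in which the tool goes at most 50 mm and 8.59 degrees, less where a joint would pass 70% of its speed; a pose out of reach is approached as far as the arm can. A call with a number of a shift or a turn outside -1 to 1 is refused whole. A call with a gripper value outside its range is refused whole. "grip" is the closure, from -1 (fully open) to 1 (shut), set as the call begins (left out, the last holds). The fingers move at their own pace and stop on an object; the grip force is fixed at half the most. Time passes only in rows, so rows that repeat a pose let the fingers close, or fill a call up. It gives the time, the measured TCP pose, the force and the opening at its end, in the units of the state.
- ctrl.get_obs(): the state, without advancing time (a new reading comes with each control period).
- ctrl.get_image(name): name is "side" or "top" or "wrist"; returns a dict with "img" (384x512x3 uint8, red, green, blue), "intrinsics" (3x3 intrinsics, pixels), "dist" ([k1, k2, p1, p2, k3] as OpenCV has them; the pictures are not rectified), "cam_to_world" (4x4, takes a point from camera to world coordinates). Camera axes: x right, y down, z forward; pixel columns grow to the right and rows downward; lengths in mm; the calibration is good to about 2 mm. A picture is of the moment at which its call begins. There is no depth.
- ctrl.close_job(): hands the job in, once; it reports no verdict.
The state is a dict: "t": time; "qpos": joint angles; "qvel": joint speeds; "joint_torque": joint torques, N m; "ee_pos": TCP position; "orientation": TCP orientation; "ft_force": force on the tool from outside, world axes, zero at the start; "moment": the same for the moment, N m; "width": finger opening in mm.
Only numpy, scipy, OpenCV 4.12 (cv2) and the standard library are available. Lean on these libraries where they do the work, as an engineer would, in place of code of your own. Each camera call takes 0.05 s, during which the arm holds its last target. There are 200 camera calls.

## Working session

There is one attempt and no reset: what is moved stays moved. The work goes in short steps, Python scripts to look and compute and a tool call to move; the robot and the scene stay as the last step left them, time stands still between calls to the robot, and variables do not carry over. Pictures are saved under pics/ and viewed, about 8 in all and at most 12, crops included, and the job is handed in when it is done.

Besides the shell and the picture viewer there is one more tool, called after ">>>" as name(argument=value, ...) on one line, values as JSON. send_rows: Moves the arm, as the interface text tells. Its arguments: {"type":"object","properties":{"commands":{"type":"array","items":{"type":"object","properties":{"translation":{"type":"array","items":{"type":"number"}},"twist":{"type":"array","items":{"type":"number"}}}}},"grip":{"type":"number"}},"required":["commands"]}

```bash
mkdir -p pics; python3 - <<'E'
from workcell import ctrl
import cv2,numpy as np,pickle
o=ctrl.get_obs();print(o, ctrl.tcp_to_tips)
d={}
for n in("top","side"):
    r=ctrl.get_image(n);d[n]=r
    cv2.imwrite(f"pics/{n}0.png",cv2.resize(r["img"][:,:,::-1],(800,600),interpolation=cv2.INTER_CUBIC))
    print(n,np.round(r["cam_to_world"],3).tolist(),r["intrinsics"].tolist(),r["dist"])
pickle.dump(d,open("im0.pkl","wb"))
E
```

```text
{'t': 0.0, 'qpos': array([ 1.11898199e+00,  4.23860922e-01,  1.63070754e+00, -3.80373051e-05,
        1.08854365e+00, -1.90234561e-02]), 'qvel': array([ 0.00089441,  0.00064198,  0.00055774, -0.0009785 , -0.00024783,
       -0.0001734 ]), 'joint_torque': array([-1.28301454e-03, -5.44629908e+01, -2.73660386e+01,  6.42757863e-02,
        2.26599042e-02, -1.32224495e-04]), 'ee_pos': array([262.00114634, 567.12677861, 403.88203705]), 'orientation': array([-6.74436682e-01, -3.06801453e+00,  2.33303185e-03]), 'ft_force': array([-0.88689341,  0.15750783, -0.9407673 ]), 'moment': array([-0.02173907, -0.01828304,  0.03819214]), 'width': 88.08673854625927} 182.0
top [[0.027, -0.982, 0.186, 364.28], [-1.0, -0.029, -0.006, -67.033], [0.011, -0.186, -0.982, 1086.412], [0.0, 0.0, 0.0, 1.0]] [[364.1068428830748, 0.0, 257.8836870119703], [0.0, 364.1068428830748, 191.85770369174514], [0.0, 0.0, 1.0]] [-0.04027273  0.          0.          0.          0.        ]
side [[0.946, -0.16, 0.281, 263.653], [-0.324, -0.458, 0.828, -945.223], [-0.003, -0.874, -0.485, 607.506], [0.0, 0.0, 0.0, 1.0]] [[440.55236930136414, 0.0, 260.04368377320924], [0.0, 440.55236930136414, 191.9740990639821], [0.0, 0.0, 1.0]] [-0.14894291  0.          0.          0.          0.        ]
```

View pics/top0.png

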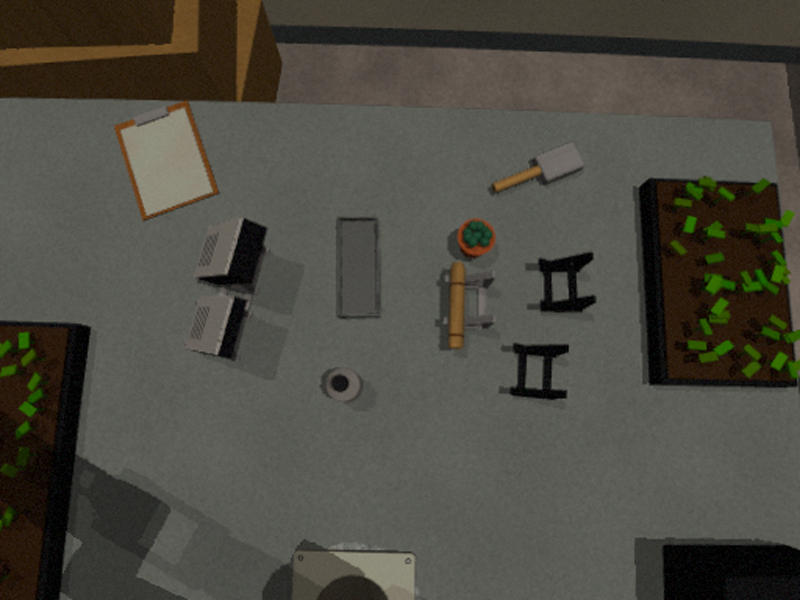

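View pics/side0.png

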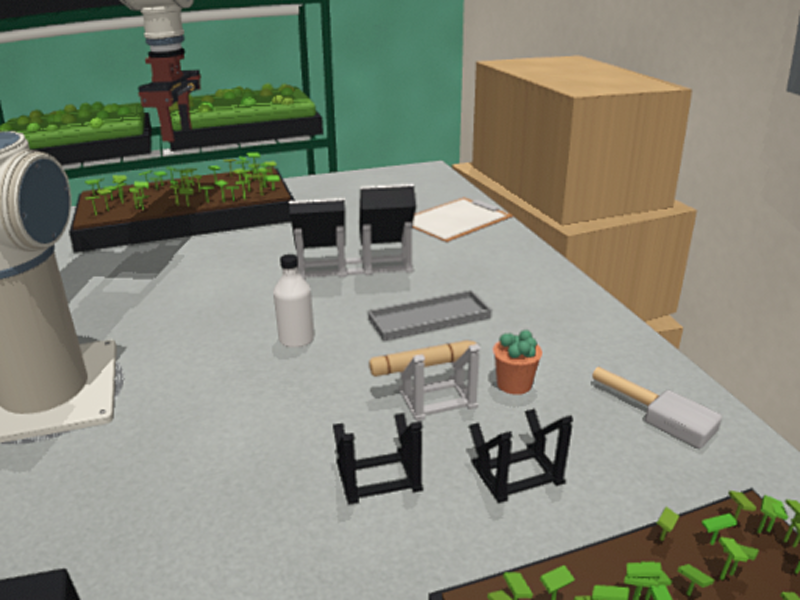

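```bash
python3 - <<'E'
import cv2,numpy as np,pickle
d=pickle.load(open("im0.pkl","rb"))
def crop(n,x,y,w,h,f):
    return cv2.resize(d[n]["img"][y:y+h,x:x+w,::-1],None,fx=f,fy=f,interpolation=cv2.INTER_CUBIC)
a=np.vstack([np.hstack([crop("top",110,130,80,60,5),crop("side",180,110,100,75,4)]),
 np.hstack([crop("top",210,130,120,90,400/120),crop("side",220,180,136,102,400/136)])])
cv2.imwrite("pics/c1.png",a);print(a.shape)
E
```

```text
(600, 800, 3)
```

View pics/c1.png

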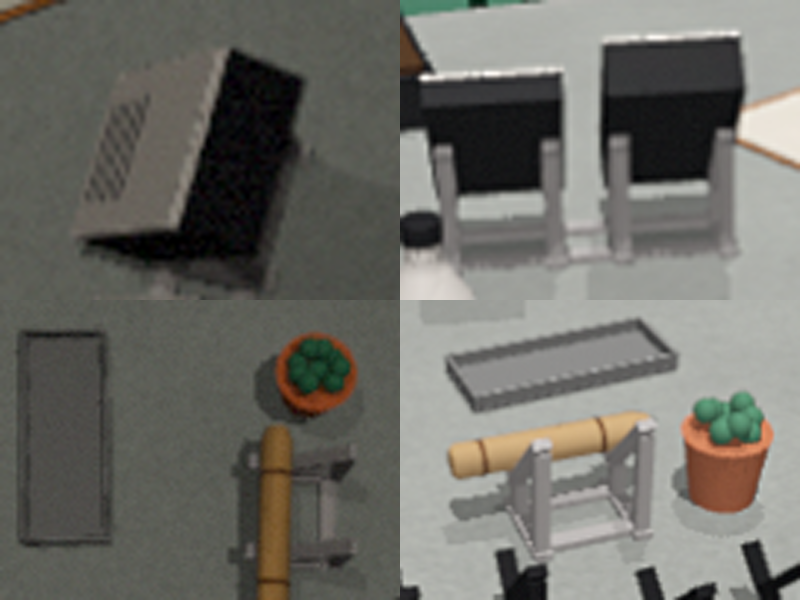

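```bash
cat > h.py <<'E'
import numpy as np,cv2,pickle
from scipy.spatial.transform import Rotation as R
from scipy.optimize import least_squares
c,s=np.cos(np.radians(50)),np.sin(np.radians(50))
BED=np.array([[c,0,s],[0,1,0],[-s,0,c]])   # bed->stand rotation
def proj(im,P):
    W=np.linalg.inv(im["cam_to_world"]);P=np.atleast_2d(P)
    return cv2.projectPoints(P.astype(float),cv2.Rodrigues(W[:3,:3])[0],W[:3,3],im["intrinsics"],np.array(im["dist"],float))[0][:,0]
def ray(im,uv,z):
    n=cv2.undistortPoints(np.array([[uv]],float),im["intrinsics"],np.array(im["dist"],float))[0,0]
    T=im["cam_to_world"];d=T[:3,:3]@[n[0],n[1],1];return T[:3,3]+d*(z-T[2,3])/d[2]
def world(p,local):  # p=x,y,yaw ; local in stand frame
    return R.from_euler('z',p[2]).apply(np.atleast_2d(local))+[p[0],p[1],0]
def bed(pts,yb=0): return np.atleast_2d(pts)@BED.T+[50,yb,35]
def fit(obs,p0):  # obs: list of (im, local Nx3, uv Nx2)
    f=lambda p:np.concatenate([(proj(i,world(p,l))-u).ravel() for i,l,u in obs])
    r=least_squares(f,p0,loss='soft_l1');return r.x,f(r.x).reshape(-1,2)
E
python3 - <<'E'
from h import *
d=pickle.load(open("im0.pkl","rb"));t,sd=d["top"],d["side"]
A=np.array
# deep box (bed local: x = box x -75)
lid=bed([[-148,-50,50],[-148,50,50],[-2,50,50],[-2,-50,50]],-65)
uv=A([[230,50],[180,232],[77,232],[122,72]])/5+[110,130]
sl=bed([[-148,50,50],[-148,-50,50],[-150,50,0],[-150,-50,0]],-65)
su=A([[202,40],[340,36],[203,95],[342,92]])/4+[180,110]
for n,o in(("both",[(t,lid,uv),(sd,sl,su)]),("top",[(t,lid,uv)])):
    p,r=fit(o,[500,300,1.4]);print(n,p,np.degrees(p[2]),r.round(1).tolist())
# if it were flat
tr=A([[100,-40,18],[100,40,18],[-100,40,18],[-100,-40,18.]])
for a,b in(((20,32),(105,32)),((20,243),(108,245))):
    for q in(a,b): print("tray",ray(t,A(q)/3.3333+[210,130],18))
print("dib top ends",ray(t,[292.7,168.2],62),ray(t,[291.8,222.5],62))
q=lambda u,v:A([u-400,v-300])/2.941+[220,180]
print("side dib ends",ray(sd,q(460,461),55),ray(sd,q(652,428),55))
print("pot",ray(t,A([477,238])*.64,85),"bottle",ray(t,A([342,383])*.64,150),"rail hi",ray(t,A([492,282])*.64,102),ray(t,A([492,322])*.64,102))
# rail top ends
print("side rail ends",ray(sd,q(541,440),102),ray(sd,q(645,425),102))
E
```

```text
both [555.59282584 227.01357647   1.35105316] 77.40964408419481 [[0.4, -0.2], [-1.1, -0.4], [-0.2, 0.7], [1.4, 0.3], [-0.5, -0.6], [-0.3, -1.1], [0.3, 0.7], [0.8, -0.2]]
top [ 556.00027534  226.2405427  -136.86475235] -7841.772673840649 [[0.2, -0.6], [-0.9, -0.6], [-0.1, 0.9], [1.0, 0.5]]
tray [726.35143797  59.37590635  18.        ]
tray [728.72719417 -18.86752469  18.        ]
tray [529.90363527  49.67574247  18.        ]
tray [530.40711828 -28.68168122  18.        ]
dib top ends [ 631.46822283 -172.53568437   62.        ] [ 473.38227003 -171.51980916   62.        ]
side dib ends [ 480.4701694  -171.96094315   55.        ] [ 634.78343421 -177.93552363   55.        ]
pot [ 673.51706996 -205.85880194   85.        ] bottle [400.906934    22.70043916 150.        ] rail hi [ 587.80509838 -230.42210324  102.        ] [ 515.96739338 -230.29778991  102.        ]
side rail ends [ 523.26142978 -231.51811967  102.        ] [ 600.07827313 -237.93923818  102.        ]
```

>>> send_rows(commands=[{"translation": [0.04, -0.1, 0], "twist": [0, 0, 0]}, {"translation": [0.08, -0.2, 0], "twist": [0, 0, 0]}, {"translation": [0.12, -0.3, 0], "twist": [0, 0, 0]}, {"translation": [0.16, -0.4, 0], "twist": [0, 0, 0]}, {"translation": [0.2, -0.5, 0], "twist": [0, 0, 0]}, {"translation": [0.24, -0.6, 0], "twist": [0, 0, 0]}, {"translation": [0.28, -0.7, 0], "twist": [0, 0, 0]}, {"translation": [0.32, -0.8, 0], "twist": [0, 0, 0]}, {"translation": [0.36, -0.9, 0], "twist": [0, 0, 0]}, {"translation": [0.4, -1, 0], "twist": [0, 0, 0]}], grip=-1)

```text
t: 1.1
ee_pos: [302.4, 466.6, 404.7]
orientation: [-0.675, -3.068, 0.0]
ft_force: [-0.2, -0.3, -0.1]
width: 87.9
```

```bash
cat > log.py <<'E'
from workcell import ctrl
import pickle,os,numpy as np
L=pickle.load(open("log.pkl","rb")) if os.path.exists("log.pkl") else []
o=ctrl.get_obs();L.append((o["qpos"],o["ee_pos"],o["orientation"]));pickle.dump(L,open("log.pkl","wb"))
print(round(o["t"],2),o["qpos"].round(3),o["ee_pos"].round(1),o["orientation"].round(3),o["ft_force"].round(1),round(o["width"],1))
E
python3 log.py
```

```text
1.1 [ 0.974  0.322  1.784  0.     1.035 -0.164] [302.4 466.6 404.7] [-0.675 -3.068  0.   ] [-0.2 -0.3 -0.1] 87.9
```

>>> send_rows(commands=[{"translation": [0.04, -0.1, -0.03], "twist": [0.08, 0, 0]}, {"translation": [0.08, -0.2, -0.06], "twist": [0.16, 0, 0]}, {"translation": [0.12, -0.3, -0.1], "twist": [0.24, 0, 0]}, {"translation": [0.16, -0.4, -0.13], "twist": [0.32, 0, 0]}, {"translation": [0.2, -0.5, -0.16], "twist": [0.4, 0, 0]}, {"translation": [0.24, -0.6, -0.2], "twist": [0.48, 0, 0]}, {"translation": [0.28, -0.7, -0.23], "twist": [0.56, 0, 0]}, {"translation": [0.32, -0.8, -0.26], "twist": [0.64, 0, 0]}, {"translation": [0.36, -0.9, -0.3], "twist": [0.72, 0, 0]}, {"translation": [0.4, -1, -0.3], "twist": [0.8, 0, 0]}])

```text
t: 2.1
ee_pos: [342.2, 366.4, 374.3]
orientation: [-0.644, -2.928, -0.595]
ft_force: [-0.5, 0.7, 0.3]
width: 87.9
```

```bash
python3 log.py
```

```text
2.1 [ 0.721  0.249  2.005  0.489  0.674 -0.769] [342.2 366.4 374.3] [-0.644 -2.928 -0.595] [-0.5  0.7  0.3] 87.9
```

>>> send_rows(commands=[{"translation": [0.04, -0.1, 0.03], "twist": [-0.08, 0, 0]}, {"translation": [0.08, -0.2, 0.06], "twist": [-0.16, 0, 0]}, {"translation": [0.12, -0.3, 0.1], "twist": [-0.24, 0, 0]}, {"translation": [0.16, -0.4, 0.13], "twist": [-0.32, 0, 0]}, {"translation": [0.2, -0.5, 0.16], "twist": [-0.4, 0, 0]}, {"translation": [0.24, -0.6, 0.2], "twist": [-0.48, 0, 0]}, {"translation": [0.28, -0.7, 0.23], "twist": [-0.56, 0, 0]}, {"translation": [0.32, -0.8, 0.26], "twist": [-0.64, 0, 0]}, {"translation": [0.36, -0.9, 0.3], "twist": [-0.72, 0, 0]}, {"translation": [0.4, -1, 0.3], "twist": [-0.8, 0, 0]}])

```text
t: 3.1
ee_pos: [382.4, 266.6, 405.2]
orientation: [0.674, 3.067, -0.001]
ft_force: [0.3, 0.5, 0.1]
width: 87.8
```

```bash
python3 log.py
```

```text
3.1 [ 0.584  0.187  1.97  -0.002  0.985 -0.553] [382.4 266.6 405.2] [ 6.740e-01  3.067e+00 -1.000e-03] [0.3 0.5 0.1] 87.8
```

```bash
cat > kin.py <<'E'
from h import *
LIM=np.array([[-3,3],[-.9,2.11],[.09,2.58],[-1.31,4.45],[.11,2.69],[-2.54,2.54]])
def fk(q,g):
    d1,a1,L2,e,L3,d6=g;r=R.from_euler
    A=r('z',q[0]);B=A*r('y',q[1]);C=B*r('y',q[2])   # zero: arm up
    D=C*r('z',q[3])*r('y',q[4])*r('z',q[5])
    p=A.apply([a1,0,d1])+B.apply([0,0,L2])+C.apply([e,0,L3])+D.apply([0,0,d6])
    return p,D
E
python3 - <<'E'
from kin import *
L=pickle.load(open("log.pkl","rb"))
from workcell import ctrl
for q,p,o in L: print((fk(q,[0]*6)[1].inv()*R.from_rotvec(o)).as_rotvec().round(3))
f=lambda g:np.concatenate([fk(q,g)[0]-p for q,p,o in L])
q0=np.array([ 1.11898199,.423860922,1.63070754,0,1.08854365,-.0190234561]);L.append((q0,np.array([262.0,567.13,403.88]),0))
for g0 in([300,0,400,0,400,150],[200,100,400,0,400,100]):
    r=least_squares(f,g0);print(r.x.round(1),abs(r.fun).max())
E
```

```text
[-0.    -0.     1.571]
[-0.     0.     1.571]
[-0.    -0.     1.571]
[449.2  -3.3 535.2 134.1 532.  165.7] 10.951401807730349
[449.2  -3.3 535.2 134.1 532.  165.7] 10.951421018161568
```

```bash
cat > kin.py <<'E'
from h import *
LIM=np.array([[-3,3],[-.9,2.11],[.09,2.58],[-1.31,4.45],[.11,2.69],[-2.54,2.54]])
def fk(q,g):
    d1,a1,L2,e,L3,d6,y0,w=g;r=R.from_euler
    A=r('z',q[0]);B=A*r('y',q[1]);C=B*r('y',q[2])   # zero: arm up
    W=C*r('z',q[3]);V=W*r('y',q[4]);D=V*r('z',q[5]+np.pi/2)
    p=A.apply([a1,y0,d1])+B.apply([0,0,L2])+C.apply([e,0,L3])+V.apply([w,0,d6])
    return p,D
E
python3 - <<'E'
from kin import *
L=pickle.load(open("log.pkl","rb"))
q0=np.array([ 1.11898199,.423860922,1.63070754,0,1.08854365,-.0190234561]);L.append((q0,np.array([262.0,567.13,403.88]),0))
f=lambda g:np.concatenate([np.concatenate([fk(q,g)[0]-p for q,p,o in L]),(np.array(g)-[400,0,500,0,500,100,0,0])*1e-3])
r=least_squares(f,[400,0,500,0,500,150,0,0]);print(r.x.round(1).tolist(),abs(r.fun[:12]).max())
E
```

```text
[312.5, -0.0, 563.1, 77.5, 484.9, 127.7, 11.9, -0.0] 0.0016605889132961238
```

```bash
cat >> kin.py <<'E'
G=[312.5,0,563.1,77.5,484.9,127.7,11.9,0]
def ik(p,D,n=60,seed=0):
    rng=np.random.default_rng(seed);S=[]
    f=lambda q:np.concatenate([(fk(q,G)[0]-p)/200,(D.inv()*fk(q,G)[1]).as_rotvec()])
    for i in range(n):
        r=least_squares(f,rng.uniform(LIM[:,0],LIM[:,1]),bounds=LIM.T,max_nfev=60)
        if r.cost<1e-7 and not any(abs(r.x-x).max()<.02 for x in S): S.append(r.x)
    return S
def tool(z,y):
    z=np.array(z)/np.linalg.norm(z);y=np.array(y)-np.dot(y,z)*z;y/=np.linalg.norm(y)
    return R.from_matrix(np.c_[np.cross(y,z),y,z])
def boxpose(p,yb): # stand pose -> (origin of bed, axes cols)
    return world(p,bed([[0,0,0]],yb))[0],R.from_euler('z',p[2]).as_matrix()@BED
E
python3 - <<'E'
from kin import *
rk=[555,-225,np.radians(92)]
def show(n,p,D):
    print(n,p.round(0));[print("   ",x.round(2)) for x in ik(p,D)]
for sg in(1,-1):
    D=tool([0,0,-1],[0,sg,0]);show(f"dib{sg}",np.array([554,-172,218]),D);show("tray",np.array([629,15,183]),D)
    o,B=boxpose([555.6,227,1.351],-65);gp=o+B@[-115,0,25];show("box",gp-163*B[:,0],tool(B[:,0],sg*B[:,2]))
    o,B=boxpose(rk,0);gp=o+B@[-115,0,25];show("place",gp-163*B[:,0],tool(B[:,0],sg*B[:,2]))
E
```

```text
dib1 [ 554 -172  218]
    [-0.32  0.63  1.82 -0.    0.69 -1.89]
tray [629  15 183]
    [ 0.    0.73  1.71 -0.    0.7  -1.57]
box [595. 106. 264.]
    [ 0.02  0.6   1.83  1.02  0.82 -2.09]
place [ 559. -334.  264.]
    [-0.66  0.73  1.53  0.53  1.39 -2.5 ]
dib-1 [ 554 -172  218]
    [-0.32  0.63  1.82  0.    0.69  1.25]
tray [629  15 183]
    [ 0.    0.73  1.71 -0.    0.7   1.58]
box [595. 106. 264.]
    [0.02 0.6  1.83 1.02 0.82 1.05]
place [ 559. -334.  264.]
    [-0.66  0.73  1.53  0.53  1.39  0.65]
```

>>> send_rows(commands=[{"translation": [0.04, -0.1, 0], "twist": [0, 0, 0.02]}, {"translation": [0.08, -0.2, 0], "twist": [0, 0, 0.04]}, {"translation": [0.12, -0.3, 0], "twist": [0, 0, 0.06]}, {"translation": [0.16, -0.4, 0], "twist": [0, 0, 0.08]}, {"translation": [0.2, -0.5, 0], "twist": [0, 0, 0.1]}, {"translation": [0.24, -0.6, 0], "twist": [0, 0, 0.12]}, {"translation": [0.28, -0.7, 0], "twist": [0, 0, 0.14]}, {"translation": [0.32, -0.8, 0], "twist": [0, 0, 0.16]}, {"translation": [0.36, -0.9, 0], "twist": [0, 0, 0.18]}, {"translation": [0.4, -1, 0], "twist": [0, 0, 0.2]}])

```text
t: 4.1
ee_pos: [422.1, 166.6, 404.7]
orientation: [0.52, 3.098, 0.0]
ft_force: [0.6, -0.4, 0.2]
width: 88.3
```

>>> send_rows(commands=[{"translation": [0.04, -0.1, 0], "twist": [0, 0, 0.02]}, {"translation": [0.08, -0.2, 0], "twist": [0, 0, 0.04]}, {"translation": [0.12, -0.3, 0], "twist": [0, 0, 0.06]}, {"translation": [0.16, -0.4, 0], "twist": [0, 0, 0.08]}, {"translation": [0.2, -0.5, 0], "twist": [0, 0, 0.1]}, {"translation": [0.24, -0.6, 0], "twist": [0, 0, 0.12]}, {"translation": [0.28, -0.7, 0], "twist": [0, 0, 0.14]}, {"translation": [0.32, -0.8, 0], "twist": [0, 0, 0.16]}, {"translation": [0.36, -0.9, 0], "twist": [0, 0, 0.18]}, {"translation": [0.4, -1, 0], "twist": [0, 0, 0.2]}])

```text
t: 5.1
ee_pos: [462.1, 66.6, 404.7]
orientation: [0.364, 3.12, 0.0]
ft_force: [1.1, 0.1, -0.4]
width: 88.2
```

>>> send_rows(commands=[{"translation": [0.04, -0.1, 0], "twist": [0, 0, 0.03]}, {"translation": [0.08, -0.2, 0], "twist": [0, 0, 0.06]}, {"translation": [0.12, -0.3, 0], "twist": [0, 0, 0.09]}, {"translation": [0.16, -0.4, 0], "twist": [0, 0, 0.12]}, {"translation": [0.2, -0.5, 0], "twist": [0, 0, 0.15]}, {"translation": [0.24, -0.6, 0], "twist": [0, 0, 0.18]}, {"translation": [0.28, -0.7, 0], "twist": [0, 0, 0.21]}, {"translation": [0.32, -0.8, 0], "twist": [0, 0, 0.24]}, {"translation": [0.36, -0.9, 0], "twist": [0, 0, 0.27]}, {"translation": [0.4, -1, 0], "twist": [0, 0, 0.3]}])

```text
t: 6.1
ee_pos: [502.0, -33.3, 404.7]
orientation: [0.129, 3.139, 0.0]
ft_force: [-0.4, 0.6, -0.6]
width: 87.8
```

>>> send_rows(commands=[{"translation": [0.04, -0.1, 0], "twist": [0, 0, 0.02]}, {"translation": [0.08, -0.2, 0], "twist": [0, 0, 0.04]}, {"translation": [0.12, -0.3, 0], "twist": [0, 0, 0.06]}, {"translation": [0.16, -0.4, 0], "twist": [0, 0, 0.08]}, {"translation": [0.2, -0.5, 0], "twist": [0, 0, 0.1]}, {"translation": [0.24, -0.6, 0], "twist": [0, 0, 0.12]}, {"translation": [0.28, -0.7, 0], "twist": [0, 0, 0.14]}, {"translation": [0.32, -0.8, 0], "twist": [0, 0, 0.16]}, {"translation": [0.36, -0.9, 0], "twist": [0, 0, 0.18]}, {"translation": [0.4, -1, 0], "twist": [0, 0, 0.2]}])

```text
t: 7.1
ee_pos: [542.4, -133.5, 404.6]
orientation: [0.028, -3.141, -0.0]
ft_force: [0.6, -1.3, -0.2]
width: 87.6
```

```bash
python3 log.py; python3 - <<'E'
from workcell import ctrl
import cv2,pickle,numpy as np
r=ctrl.get_image("wrist");pickle.dump(r,open("w1.pkl","wb"))
cv2.imwrite("pics/w1.png",cv2.resize(r["img"][:,:,::-1],(800,600),interpolation=cv2.INTER_CUBIC))
print(r["cam_to_world"].round(2))
E
```

```text
7.1 [-0.263  0.326  1.778  0.     1.037 -1.851] [ 542.4 -133.5  404.6] [ 0.028 -3.141 -0.   ] [ 0.6 -1.3 -0.2] 87.6
[[-2.0000e-02  9.5000e-01  3.0000e-01  4.5801e+02]
 [ 1.0000e+00  2.0000e-02  0.0000e+00 -1.3383e+02]
 [-0.0000e+00  3.0000e-01 -9.5000e-01  3.8438e+02]
 [ 0.0000e+00  0.0000e+00  0.0000e+00  1.0000e+00]]
```

View pics/w1.png

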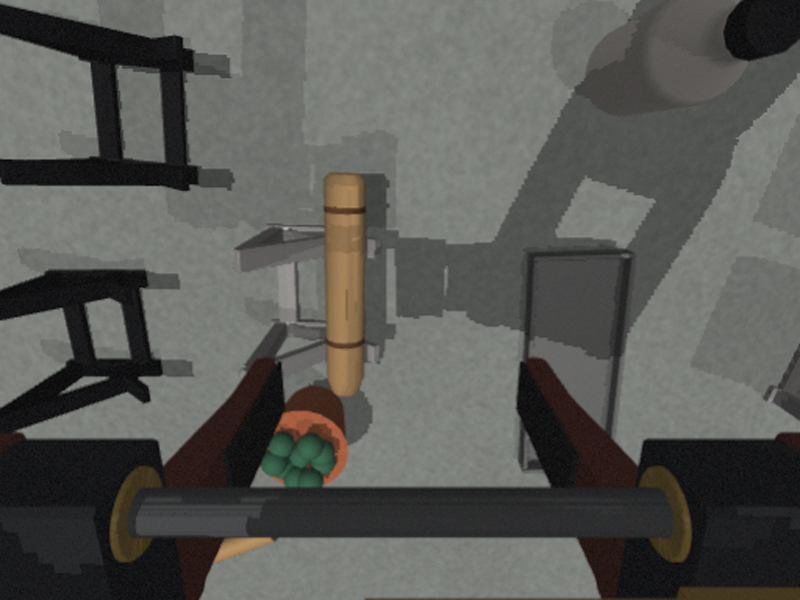

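```bash
python3 - <<'E'
from h import *
r=pickle.load(open("w1.pkl","rb"));k=.64
f=lambda n,u,v,z:print(n,ray(r,[u*k,v*k],z).round(1))
f("ring1",345,210,69);f("ring2",345,345,69)
f("Le1",326,277,55);f("Re1",364,277,55);f("L1",325,200,55);f("R1",364,200,55);f("L2",327,370,55);f("R2",364,370,55)
f("end1",345,173,60);f("end2",345,395,60)
f("tr",528,250,18);f("tr",632,253,18);f("tr",520,470,18)
f("rail1 top corner",238,248,102.4);f("rail1",238,268,102);f("rail2",247,368,102.4)
cv2.imwrite("pics/w1c.png",cv2.resize(r["img"][130:260,140:260,::-1],None,fx=4.6,fy=4.6,interpolation=cv2.INTER_CUBIC))
E
```

```text
ring1 [ 495.7 -169.1   69. ]
ring2 [ 590.4 -170.7   69. ]
Le1 [ 544.5 -184.9   55. ]
Re1 [ 544.1 -158.    55. ]
L1 [ 491. -184.   55.]
R1 [ 490.5 -157.7   55. ]
L2 [ 616.9 -186.3   55. ]
R2 [ 616.4 -158.4   55. ]
end1 [ 472.9 -169.7   60. ]
end2 [ 635.  -172.5   60. ]
tr [529.9 -33.8  18. ]
tr [530.9  46.9  18. ]
tr [730.5 -21.3  18. ]
rail1 top corner [ 515.2 -229.4  102.4]
rail1 [ 527.5 -230.5  102. ]
rail2 [ 593.5 -230.2  102.4]
```

View pics/w1c.png

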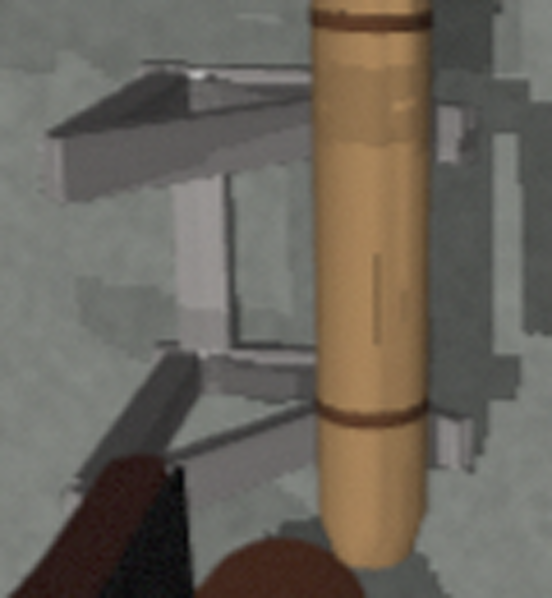

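```bash
python3 - <<'E'
from h import *
r=pickle.load(open("w1.pkl","rb"));d=pickle.load(open("im0.pkl","rb"));A=np.array
C=lambda L:A(L)/4.6+[140,130]
q=lambda L:(A(L)-[400,300])/2.941+[220,180]
rl=bed([[-88,47,0],[-88,33,0]]);ru=C([[52,137],[65,200]])
dib=bed([[-14,47,14]]);  # edges handled as axis direction
def obs(t): return [(r,rl,ru),(r,bed([[t,47,30],[t,33,30],[t,-33,30],[t,-47,30]]),C([[475,105],[475,160],[470,420],[470,468]]))]
def f(p):
    e=[(proj(i,world(p,l))-u).ravel() for i,l,u in obs(p[3])]
    for x,y in((491,-170.9),(544,-171.5),(617,-172.4)):
        g=R.from_euler('z',-p[2]).apply(A([x,y,0])-[p[0],p[1],0]);e.append([(g[0]-51.7)/1.5])
    return np.concatenate(e)
s=least_squares(f,[555,-225,1.57,6]);print(s.x,np.degrees(s.x[2]),s.fun.round(1))
p=s.x
print("pred side rail ends",proj(d["side"],world(p,bed([[-88,47,0],[-88,33,0],[-88,-33,0],[-88,-47,0]]))).round(1).tolist(), "seen about",q([[541,440],[645,425]]).round(1).tolist())
print("rail2 pred crop",((proj(r,world(p,bed([[-88,-33,0],[-88,-47,0],[-20,-33,0],[0,-33,0],[-20,33,0]])))-[140,130])*4.6).round(0).tolist())
print("bed origin",world(p,bed([[0,0,0]])))
E
```

```text
[ 563.14521605 -223.50154602    1.55653232    4.75122914] 89.18273251998319 [ 1.1 -0.1 -0.7  0.8  0.1 -0.1 -0.1  0.5 -0.1 -0.9 -0.3 -0.4 -0.1  0.
  0.1]
pred side rail ends [[264.3, 227.5], [270.7, 226.4], [300.2, 220.9], [306.2, 219.7]] seen about [[267.9, 227.6], [303.3, 222.5]]
rail2 pred crop [[83.0, 496.0], [87.0, 553.0], [317.0, 411.0], [374.0, 390.0], [313.0, 157.0]]
bed origin [[ 563.85839229 -173.50663248   35.        ]]
```

>>> send_rows(commands=[{"translation": [0.02, -0.04, -0.09], "twist": [0, 0, 0]}, {"translation": [0.04, -0.1, -0.18], "twist": [0, 0, 0]}, {"translation": [0.06, -0.16, -0.27], "twist": [0, 0, -0.02]}, {"translation": [0.08, -0.22, -0.36], "twist": [0, 0, -0.02]}, {"translation": [0.1, -0.28, -0.45], "twist": [0, 0, -0.04]}, {"translation": [0.12, -0.32, -0.54], "twist": [0, 0, -0.04]}, {"translation": [0.14, -0.35, -0.63], "twist": [0, 0, -0.06]}, {"translation": [0.15, -0.37, -0.72], "twist": [0, 0, -0.06]}, {"translation": [0.16, -0.38, -0.81], "twist": [0, 0, -0.06]}, {"translation": [0.16, -0.38, -0.9], "twist": [0, 0, -0.06]}])

```text
t: 8.15
ee_pos: [558.2, -170.7, 313.9]
orientation: [0.02, 3.141, -0.0]
ft_force: [0.1, 0.2, 0.1]
width: 87.9
```

>>> send_rows(commands=[{"translation": [0, 0, -0.1], "twist": [0, 0, 0]}, {"translation": [0, 0, -0.2], "twist": [0, 0, 0]}, {"translation": [0, 0, -0.3], "twist": [0, 0, 0]}, {"translation": [0, 0, -0.4], "twist": [0, 0, 0]}, {"translation": [0, 0, -0.5], "twist": [0, 0, 0]}, {"translation": [0, 0, -0.6], "twist": [0, 0, 0]}, {"translation": [0, 0, -0.7], "twist": [0, 0, 0]}, {"translation": [0, 0, -0.8], "twist": [0, 0, 0]}, {"translation": [0, 0, -0.9], "twist": [0, 0, 0]}, {"translation": [0, 0, -0.97], "twist": [0, 0, 0]}])

```text
t: 9.15
ee_pos: [557.9, -170.6, 216.6]
orientation: [-0.02, -3.141, -0.0]
ft_force: [-0.4, -0.9, 0.3]
width: 87.5
```

>>> send_rows(commands=[{"translation": [0, 0, 0], "twist": [0, 0, 0]}, {"translation": [0, 0, 0], "twist": [0, 0, 0]}, {"translation": [0, 0, 0], "twist": [0, 0, 0]}, {"translation": [0, 0, 0], "twist": [0, 0, 0]}, {"translation": [0, 0, 0], "twist": [0, 0, 0]}, {"translation": [0, 0, 0], "twist": [0, 0, 0]}, {"translation": [0, 0, 0], "twist": [0, 0, 0]}, {"translation": [0, 0, 0], "twist": [0, 0, 0]}, {"translation": [0, 0, 0], "twist": [0, 0, 0]}, {"translation": [0, 0, 0], "twist": [0, 0, 0]}], grip=1)

```text
t: 10.15
ee_pos: [558.2, -172.0, 218.4]
orientation: [0.02, 3.141, -0.003]
ft_force: [-3.0, -8.8, 4.6]
width: 27.6
```

>>> send_rows(commands=[{"translation": [0, 0, 0], "twist": [0, 0, 0]}, {"translation": [0, 0, 0], "twist": [0, 0, 0]}, {"translation": [0, 0, 0], "twist": [0, 0, 0]}, {"translation": [0, 0, 0], "twist": [0, 0, 0]}, {"translation": [0, 0, 0.02], "twist": [0, 0, 0]}, {"translation": [0, 0, 0.04], "twist": [0, 0, 0]}, {"translation": [0, 0, 0.06], "twist": [0, 0, 0]}, {"translation": [0, 0, 0.08], "twist": [0, 0, 0]}, {"translation": [0, 0, 0.1], "twist": [0, 0, 0]}, {"translation": [0, 0, 0.1], "twist": [0, 0, 0]}], grip=0)

```text
t: 11.15
ee_pos: [558.2, -170.7, 228.1]
orientation: [0.02, 3.141, -0.0]
ft_force: [0.1, 0.4, 0.1]
width: 43.6
```

>>> send_rows(commands=[{"translation": [0, 0, 0], "twist": [0, 0, 0]}, {"translation": [0, 0, 0], "twist": [0, 0, 0]}, {"translation": [0, 0, 0], "twist": [0, 0, 0]}, {"translation": [0, 0, 0], "twist": [0, 0, 0]}, {"translation": [0, 0, 0], "twist": [0, 0, 0]}, {"translation": [0, 0, 0], "twist": [0, 0, 0]}, {"translation": [0, 0, 0.1], "twist": [0, 0, 0]}, {"translation": [0, 0, 0.2], "twist": [0, 0, 0]}, {"translation": [0, 0, 0.3], "twist": [0, 0, 0]}, {"translation": [0, 0, 0.4], "twist": [0, 0, 0]}], grip=1)

```text
t: 12.15
ee_pos: [558.2, -170.4, 268.7]
orientation: [0.02, 3.141, -0.0]
ft_force: [-0.2, -0.8, -0.0]
width: 27.5
```

>>> send_rows(commands=[{"translation": [0.02, 0.03, 0.05], "twist": [0, 0, 0.01]}, {"translation": [0.05, 0.1, 0.1], "twist": [0, 0, 0.02]}, {"translation": [0.09, 0.2, 0.15], "twist": [0, 0, 0.03]}, {"translation": [0.13, 0.3, 0.2], "twist": [0, 0, 0.04]}, {"translation": [0.17, 0.42, 0.2], "twist": [0, 0, 0.05]}, {"translation": [0.21, 0.54, 0.2], "twist": [0, 0, 0.06]}, {"translation": [0.25, 0.66, 0.2], "twist": [0, 0, 0.07]}, {"translation": [0.29, 0.78, 0.2], "twist": [0, 0, 0.08]}, {"translation": [0.33, 0.9, 0.2], "twist": [0, 0, 0.1]}, {"translation": [0.37, 1, 0.2], "twist": [0, 0, 0.11]}])

```text
t: 13.15
ee_pos: [595.4, -69.5, 287.5]
orientation: [0.068, -3.141, -0.0]
ft_force: [-0.6, 0.6, -0.3]
width: 27.4
```

>>> send_rows(commands=[{"translation": [0.05, 0.1, 0], "twist": [0, 0, 0]}, {"translation": [0.1, 0.22, 0], "twist": [0, 0, 0]}, {"translation": [0.15, 0.34, 0], "twist": [0, 0, 0]}, {"translation": [0.2, 0.46, 0], "twist": [0, 0, 0]}, {"translation": [0.25, 0.58, -0.05], "twist": [0, 0, 0]}, {"translation": [0.3, 0.7, -0.1], "twist": [0, 0, 0]}, {"translation": [0.34, 0.78, -0.2], "twist": [0, 0, 0]}, {"translation": [0.37, 0.84, -0.3], "twist": [0, 0, 0]}, {"translation": [0.37, 0.84, -0.4], "twist": [0, 0, 0]}, {"translation": [0.37, 0.84, -0.5], "twist": [0, 0, 0]}])

```text
t: 14.15
ee_pos: [631.9, 13.3, 236.3]
orientation: [0.066, -3.14, 0.0]
ft_force: [-0.8, 0.4, -1.2]
width: 27.2
```

>>> send_rows(commands=[{"translation": [0, 0, -0.08], "twist": [0, 0, 0]}, {"translation": [0, 0, -0.16], "twist": [0, 0, 0]}, {"translation": [0, 0, -0.23], "twist": [0, 0, 0]}, {"translation": [0, 0, -0.29], "twist": [0, 0, 0]}, {"translation": [0, 0, -0.34], "twist": [0, 0, 0]}, {"translation": [0, 0, -0.38], "twist": [0, 0, 0]}, {"translation": [0, 0, -0.41], "twist": [0, 0, 0]}, {"translation": [0, 0, -0.43], "twist": [0, 0, 0]}, {"translation": [0, 0, -0.445], "twist": [0, 0, 0]}, {"translation": [0, 0, -0.445], "twist": [0, 0, 0]}])

```text
t: 15.15
ee_pos: [632.1, 13.4, 193.1]
orientation: [0.066, -3.141, 0.0]
ft_force: [0.9, 0.4, -0.8]
width: 27.2
```

```bash
python3 log.py; python3 - <<'E'
from workcell import ctrl
import cv2,pickle,numpy as np
r=ctrl.get_image("wrist");
cv2.imwrite("pics/w2.png",cv2.resize(r["img"][:,:,::-1],(800,600),interpolation=cv2.INTER_CUBIC))
E
```

```text
15.15 [ 0.002  0.718  1.703 -0.     0.72  -1.611] [632.1  13.4 193.1] [ 0.066 -3.141  0.   ] [ 0.9  0.4 -0.8] 27.2
```

View pics/w2.png

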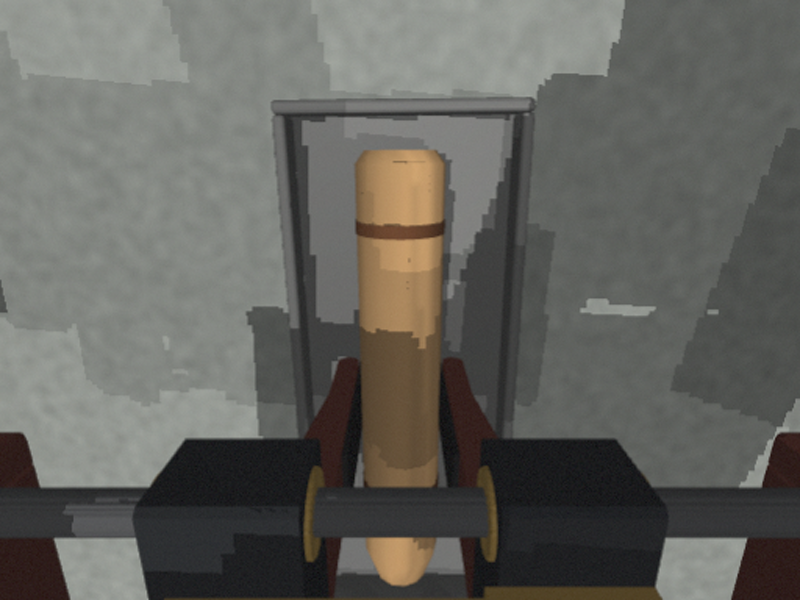

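>>> send_rows(commands=[{"translation": [0, 0, 0], "twist": [0, 0, 0]}, {"translation": [0, 0, 0], "twist": [0, 0, 0]}, {"translation": [0, 0, 0], "twist": [0, 0, 0]}, {"translation": [0, 0, 0], "twist": [0, 0, 0]}, {"translation": [0, 0, 0.05], "twist": [0, 0, 0]}, {"translation": [0, 0, 0.15], "twist": [0, 0, 0]}, {"translation": [0, 0, 0.3], "twist": [0, 0, 0]}, {"translation": [0, 0, 0.45], "twist": [0, 0, 0]}, {"translation": [0, 0, 0.6], "twist": [0, 0, 0]}, {"translation": [0, 0, 0.75], "twist": [0, 0, 0]}], grip=0.2)

```text
t: 16.2
ee_pos: [632.2, 13.4, 270.1]
orientation: [-0.066, 3.14, -0.0]
ft_force: [0.3, 0.6, 0.9]
width: 34.8
```

```bash
python3 log.py; python3 - <<'E'
from kin import *
from workcell import ctrl
o=ctrl.get_obs();Dc=R.from_rotvec(o["orientation"])
P,B=boxpose([555.6,227,1.351],-65)
for back in(110,80):
    gp=P+B@[-115-back,0,25];T=gp-163*B[:,0];D=tool(B[:,0],B[:,2])
    print(back,T.round(0),"shift",(T-o["ee_pos"]).round(0),"twist rad",(D*Dc.inv()).as_rotvec().round(3),[x.round(2) for x in ik(T,D,15)])
E
```

```text
16.2 [ 0.002  0.603  1.69   0.     0.848 -1.611] [632.2  13.4 270.1] [-0.066  3.14  -0.   ] [0.3 0.6 0.9] 34.8
110 [580.  37. 348.] shift [-52.  24.  78.] twist rad [ 0.697 -0.061 -0.251] [array([-0.1 ,  0.45,  1.83,  0.88,  0.98, -2.  ])]
80 [584.  56. 325.] shift [-48.  42.  55.] twist rad [ 0.697 -0.061 -0.251] [array([-0.06,  0.49,  1.83,  0.91,  0.93, -2.02])]
```

>>> send_rows(commands=[{"translation": [-0.03, 0.01, 0.06], "twist": [0.07, -0.01, -0.03]}, {"translation": [-0.05, 0.02, 0.12], "twist": [0.14, -0.01, -0.05]}, {"translation": [-0.08, 0.04, 0.18], "twist": [0.21, -0.02, -0.08]}, {"translation": [-0.1, 0.05, 0.22], "twist": [0.28, -0.02, -0.1]}, {"translation": [-0.13, 0.06, 0.26], "twist": [0.35, -0.03, -0.13]}, {"translation": [-0.16, 0.07, 0.29], "twist": [0.42, -0.04, -0.15]}, {"translation": [-0.18, 0.08, 0.32], "twist": [0.49, -0.04, -0.18]}, {"translation": [-0.21, 0.1, 0.35], "twist": [0.56, -0.05, -0.2]}, {"translation": [-0.23, 0.11, 0.37], "twist": [0.63, -0.06, -0.23]}, {"translation": [-0.26, 0.12, 0.39], "twist": [0.697, -0.061, -0.25]}], grip=-1)

```text
t: 17.2
ee_pos: [606.1, 25.4, 308.5]
orientation: [0.128, 3.053, 0.539]
ft_force: [-0.3, 0.2, -0.4]
width: 87.8
```

>>> send_rows(commands=[{"translation": [-0.03, 0.01, 0.04], "twist": [0.07, -0.01, -0.03]}, {"translation": [-0.05, 0.02, 0.08], "twist": [0.14, -0.01, -0.05]}, {"translation": [-0.08, 0.04, 0.12], "twist": [0.21, -0.02, -0.08]}, {"translation": [-0.1, 0.05, 0.16], "twist": [0.28, -0.02, -0.1]}, {"translation": [-0.13, 0.06, 0.2], "twist": [0.35, -0.03, -0.13]}, {"translation": [-0.16, 0.07, 0.24], "twist": [0.42, -0.04, -0.15]}, {"translation": [-0.18, 0.08, 0.28], "twist": [0.49, -0.04, -0.18]}, {"translation": [-0.21, 0.1, 0.32], "twist": [0.56, -0.05, -0.2]}, {"translation": [-0.23, 0.11, 0.36], "twist": [0.63, -0.06, -0.23]}, {"translation": [-0.26, 0.12, 0.39], "twist": [0.697, -0.061, -0.25]}])

```text
t: 18.2
ee_pos: [580.0, 37.5, 347.6]
orientation: [0.313, 2.865, 1.045]
ft_force: [0.4, -0.3, 0.1]
width: 88.1
```

```bash
python3 log.py; python3 - <<'E'
from workcell import ctrl
import cv2,pickle,numpy as np
r=ctrl.get_image("wrist");pickle.dump(r,open("w3.pkl","wb"))
cv2.imwrite("pics/w3.png",cv2.resize(r["img"][:,:,::-1],(800,600),interpolation=cv2.INTER_CUBIC))
print(r["cam_to_world"].round(2))
E
```

```text
18.2 [-0.097  0.451  1.827  0.878  0.98  -2.004] [580.   37.5 347.6] [0.313 2.865 1.045] [ 0.4 -0.3  0.1] 88.1
[[ 1.7000e-01  8.9000e-01  4.3000e-01  5.0040e+02]
 [ 7.5000e-01 -4.0000e-01  5.3000e-01  6.9330e+01]
 [ 6.4000e-01  2.3000e-01 -7.3000e-01  3.3192e+02]
 [ 0.0000e+00  0.0000e+00  0.0000e+00  1.0000e+00]]
```

View pics/w3.png

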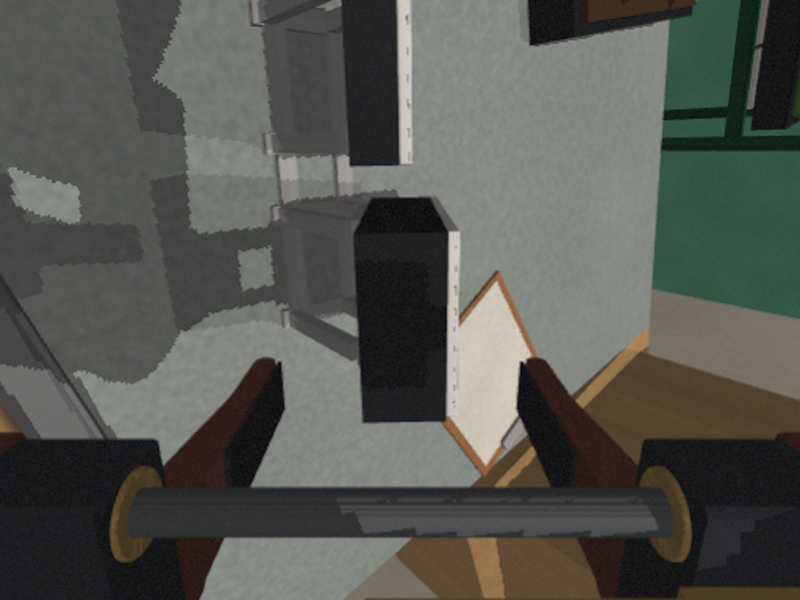

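```bash
python3 - <<'E'
from kin import *
from workcell import ctrl
r=pickle.load(open("w3.pkl","rb"));A=np.array;k=.64
loc=A([[-150,50,0],[-150,50,44],[-150,-50,0],[-150,-50,44],[-148,50,50],[-148,-50,50.]])
uv=A([[357,235],[447,232],[363,422],[448,421],[460,231],[457,416]])*k
p,res=fit([(r,bed(loc,-65),uv)],[555,227,1.351]);print(p,np.degrees(p[2]),res.round(1).tolist())
P,B=boxpose(p,-65)
o=ctrl.get_obs();Dc=R.from_rotvec(o["orientation"]).as_matrix()
# end-face centre in tool frame
e=P+B@[-150,0,25];print("end centre in tool",(Dc.T@(e-o["ee_pos"])).round(1))
print("box axes in tool (cols)\n",(Dc.T@B).round(3))
D=tool(B[:,0],B[:,2])
gp=P+B@[-115,0,25];T=gp-163*B[:,0];print("T",T.round(1),"shift",(T-o["ee_pos"]).round(1),"twist/0.5",((D*R.from_matrix(Dc).inv()).as_rotvec()/.5).round(3))
# side/top check of the fit
d=pickle.load(open("im0.pkl","rb"))
print(proj(d["side"],world(p,bed([[-148,50,50],[-148,-50,50],[-150,50,0],[-150,-50,0]],-65))).round(1).tolist())
E
```

```text
[557.26103808 230.98486971   1.38920711] 79.59570421506649 [[-3.1, -0.3], [0.7, -0.1], [0.4, 0.4], [-0.5, -0.3], [0.4, -0.2], [0.8, 1.4]]
end centre in tool [ -2.1   4.3 241.5]
box axes in tool (cols)
 [[ 0.024  0.999  0.028]
 [-0.004 -0.028  1.   ]
 [ 1.    -0.024  0.003]]
T [601.4 111.5 264. ] shift [ 21.8  74.  -83.7] twist/0.5 [-0.007  0.002  0.074]
[[230.2, 118.8], [264.6, 116.9], [231.8, 133.7], [266.8, 131.7]]
```

>>> send_rows(commands=[{"translation": [0.05, 0.03, 0], "twist": [0, 0, 0.04]}, {"translation": [0.09, 0.05, 0], "twist": [0, 0, 0.074]}, {"translation": [0.1, 0.11, -0.08], "twist": [0, 0, 0.074]}, {"translation": [0.112, 0.175, -0.16], "twist": [0, 0, 0.074]}, {"translation": [0.125, 0.24, -0.24], "twist": [0, 0, 0.074]}, {"translation": [0.138, 0.305, -0.32], "twist": [0, 0, 0.074]}, {"translation": [0.15, 0.37, -0.4], "twist": [0, 0, 0.074]}, {"translation": [0.162, 0.435, -0.48], "twist": [0, 0, 0.074]}, {"translation": [0.175, 0.5, -0.55], "twist": [0, 0, 0.074]}, {"translation": [0.18, 0.54, -0.6], "twist": [0, 0, 0.074]}])

```text
t: 19.25
ee_pos: [598.1, 92.1, 285.4]
orientation: [0.262, 2.885, 1.049]
ft_force: [-0.1, -0.2, -0.6]
width: 87.3
```

>>> send_rows(commands=[{"translation": [0.005, 0.03, -0.04], "twist": [0, 0, 0]}, {"translation": [0.01, 0.06, -0.08], "twist": [0, 0, 0]}, {"translation": [0.015, 0.09, -0.11], "twist": [0, 0, 0]}, {"translation": [0.02, 0.12, -0.14], "twist": [0, 0, 0]}, {"translation": [0.025, 0.14, -0.17], "twist": [0, 0, 0]}, {"translation": [0.03, 0.16, -0.2], "twist": [0, 0, 0]}, {"translation": [0.035, 0.18, -0.22], "twist": [0, 0, 0]}, {"translation": [0.038, 0.2, -0.237], "twist": [0, 0, 0]}, {"translation": [0.038, 0.2, -0.237], "twist": [0, 0, 0]}, {"translation": [0.038, 0.2, -0.237], "twist": [0, 0, 0]}])

```text
t: 20.25
ee_pos: [601.9, 111.4, 262.5]
orientation: [0.262, 2.884, 1.049]
ft_force: [-0.7, -0.2, 0.4]
width: 87.9
```

```bash
python3 log.py; python3 - <<'E'
from workcell import ctrl
import cv2,pickle,numpy as np
r=ctrl.get_image("wrist");pickle.dump(r,open("w4.pkl","wb"))
cv2.imwrite("pics/w4.png",cv2.resize(r["img"][:,:,::-1],(800,600),interpolation=cv2.INTER_CUBIC))
E
```

```text
20.25 [ 0.032  0.611  1.803  0.994  0.847 -2.089] [601.9 111.4 262.5] [0.262 2.884 1.049] [-0.7 -0.2  0.4] 87.9
```

View pics/w4.png

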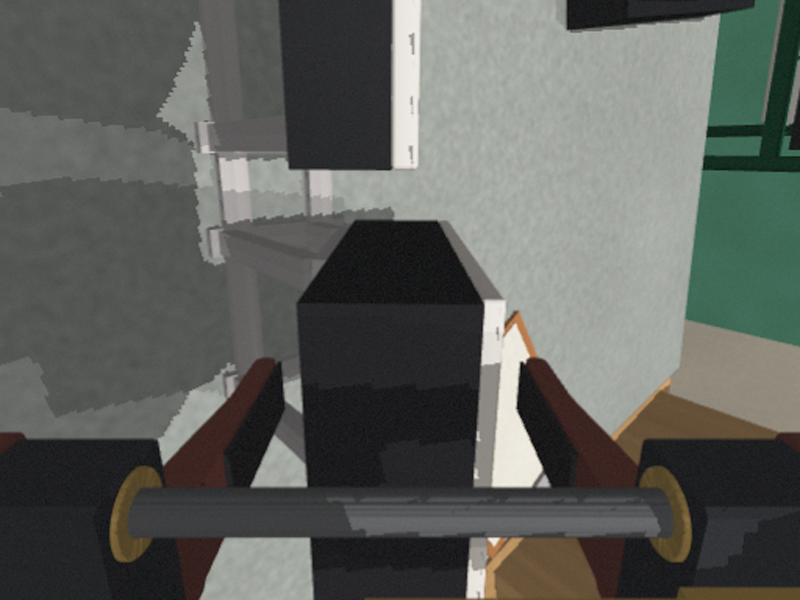

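>>> send_rows(commands=[{"translation": [0, 0, 0], "twist": [0, 0, 0]}, {"translation": [0, 0, 0], "twist": [0, 0, 0]}, {"translation": [0, 0, 0], "twist": [0, 0, 0]}, {"translation": [0, 0, 0], "twist": [0, 0, 0]}, {"translation": [0, 0, 0], "twist": [0, 0, 0]}, {"translation": [0, 0, 0], "twist": [0, 0, 0]}, {"translation": [0, 0, 0], "twist": [0, 0, 0]}, {"translation": [0, 0, 0], "twist": [0, 0, 0]}, {"translation": [0, 0, 0], "twist": [0, 0, 0]}, {"translation": [0, 0, 0], "twist": [0, 0, 0]}], grip=1)

```text
t: 21.3
ee_pos: [602.0, 111.5, 262.7]
orientation: [0.263, 2.884, 1.05]
ft_force: [-0.2, 2.2, 3.2]
width: 49.5
```

```bash
python3 log.py; python3 - <<'E'
from kin import *
from workcell import ctrl
o=ctrl.get_obs()
P,B=boxpose([557.26,230.98,1.38921],-65)
print("lift dir z",B[:,2].round(3), "w/o stop dir -x",-B[:,0].round(3))
Pr,Br=boxpose([563.15,-223.5,1.5565],0)
Db=R.from_rotvec(o["orientation"])
# box in tool frame from nominal fit: underside centre pose
M=np.eye(3)
boxR=B; boxp=P+B@[-75,0,0]
tR=Db.as_matrix().T@boxR; tp=Db.as_matrix().T@(boxp-o["ee_pos"])
print("box in tool",tp.round(1),"\n",tR.round(3))
np.savez("hold.npz",tR=tR,tp=tp)
goalR=Br@np.diag([1,-1,-1]); goalp=Pr+Br@[-75,0,50]
D=R.from_matrix(goalR@tR.T);T=goalp-D.as_matrix()@tp
print("goal tcp",T.round(1),D.as_rotvec().round(3));print([x.round(2) for x in ik(T,D,15)])
for off in(40,80): print("above",(T+off*Br[:,2]).round(1),[x.round(2) for x in ik(T+off*Br[:,2],D,12)])
print("rotvec total",(D*Db.inv()).as_rotvec().round(3),"Br z",Br[:,2].round(3),"x",Br[:,0].round(3))
E
```

```text
21.3 [ 0.032  0.61   1.802  0.994  0.848 -2.089] [602.  111.5 262.7] [0.263 2.884 1.05 ] [-0.2  2.2  3.2] 49.5
lift dir z [0.138 0.753 0.643] w/o stop dir -x [-0.116 -0.632  0.766]
box in tool [  0.4 -24.3 201.9] 
 [[-0.001  1.     0.   ]
 [-0.    -0.     1.   ]
 [ 1.     0.001  0.   ]]
goal tcp [ 561.1 -331.7  263.7] [-2.444  0.018 -0.007]
[array([-0.65,  0.73,  1.54,  0.55,  1.37,  0.68])]
above [ 561.5 -301.1  289.4] [array([-0.62,  0.67,  1.58,  0.57,  1.37,  0.71])]
above [ 561.9 -270.4  315.1] [array([-0.58,  0.62,  1.61,  0.59,  1.37,  0.75])]
rotvec total [ 0.19   1.932 -2.305] Br z [0.011 0.766 0.643] x [ 0.009  0.643 -0.766]
```

>>> send_rows(commands=[{"translation": [0.004, 0.02, 0.02], "twist": [0, 0, 0]}, {"translation": [0.01, 0.05, 0.05], "twist": [0, 0, 0]}, {"translation": [0.017, 0.09, 0.085], "twist": [0, 0, 0]}, {"translation": [0.025, 0.13, 0.125], "twist": [0, 0, 0]}, {"translation": [0.033, 0.175, 0.17], "twist": [0, 0, 0]}, {"translation": [0.04, 0.22, 0.21], "twist": [0, 0, 0]}, {"translation": [0.05, 0.265, 0.255], "twist": [0, 0, 0]}, {"translation": [0.058, 0.31, 0.3], "twist": [0, 0, 0]}, {"translation": [0.066, 0.355, 0.34], "twist": [0, 0, 0]}, {"translation": [0.073, 0.395, 0.377], "twist": [0, 0, 0]}])

```text
t: 22.3
ee_pos: [609.3, 151.3, 300.6]
orientation: [0.262, 2.884, 1.049]
ft_force: [0.0, -1.1, -4.0]
width: 50.2
```

```bash
python3 log.py; python3 - <<'E'
from kin import *
from workcell import ctrl
o=ctrl.get_obs();D=R.from_rotvec(o["orientation"]);p=o["ee_pos"]
r=ctrl.get_image("wrist");pickle.dump(r,open("w5.pkl","wb"))
cv2.imwrite("pics/w5.png",cv2.resize(r["img"][:,:,::-1],(800,600),interpolation=cv2.INTER_CUBIC))
v=np.array([.19,1.932,-2.305]);W=np.array([562,-270,370.]);S=p+[0,0,70]
for f in np.linspace(0,1,6): print(f,[x.round(2) for x in ik(S+f*(W-S),R.from_rotvec(v*f)*D,15)])
E
```

```text
22.3 [ 0.098  0.563  1.768  0.959  0.855 -1.964] [609.3 151.3 300.6] [0.262 2.884 1.049] [ 0.  -1.1 -4. ] 50.2
0.0 [array([ 0.1 ,  0.46,  1.74,  0.87,  0.94, -1.83])]
0.2 [array([-0.04,  0.44,  1.76,  0.81,  1.01, -1.3 ])]
0.4 [array([-0.18,  0.45,  1.76,  0.74,  1.11, -0.78])]
0.6000000000000001 [array([-0.32,  0.46,  1.72,  0.67,  1.22, -0.25])]
0.8 [array([-0.45,  0.5 ,  1.67,  0.62,  1.34,  0.27])]
1.0 [array([-0.58,  0.55,  1.59,  0.58,  1.45,  0.8 ])]
```

View pics/w5.png

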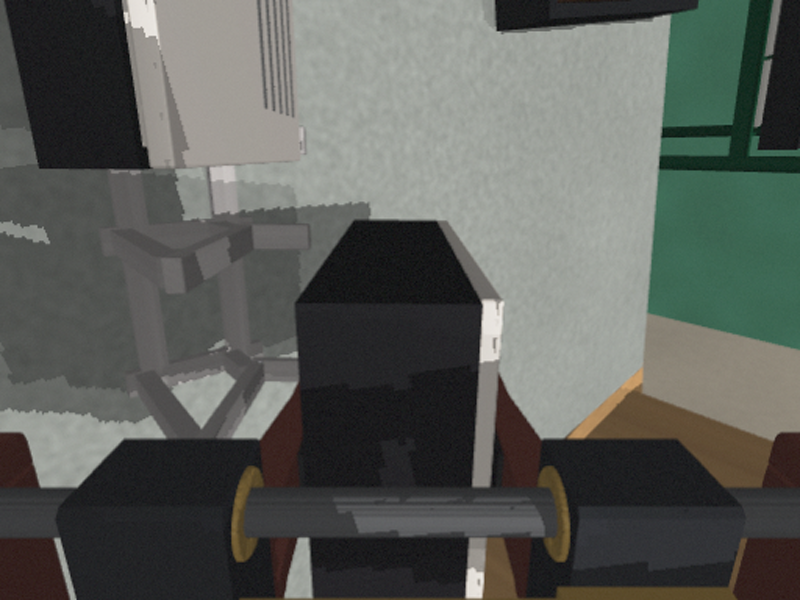

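>>> send_rows(commands=[{"translation": [-0.005, -0.02, 0.05], "twist": [0, 0, 0]}, {"translation": [-0.01, -0.04, 0.12], "twist": [0, 0, 0]}, {"translation": [-0.02, -0.07, 0.2], "twist": [0, 0, 0]}, {"translation": [-0.03, -0.1, 0.28], "twist": [0, 0, 0]}, {"translation": [-0.04, -0.13, 0.36], "twist": [0, 0, 0]}, {"translation": [-0.05, -0.16, 0.44], "twist": [0, 0, 0]}, {"translation": [-0.06, -0.19, 0.52], "twist": [0, 0, 0]}, {"translation": [-0.07, -0.22, 0.6], "twist": [0, 0, 0]}, {"translation": [-0.08, -0.26, 0.66], "twist": [0, 0, 0]}, {"translation": [-0.08, -0.3, 0.7], "twist": [0, 0, 0]}])

```text
t: 23.35
ee_pos: [601.1, 120.6, 370.9]
orientation: [0.262, 2.884, 1.049]
ft_force: [0.1, -0.4, -2.8]
width: 50.0
```

>>> send_rows(commands=[{"translation": [-0.008, -0.08, 0], "twist": [0.008, 0.077, -0.092]}, {"translation": [-0.016, -0.16, 0], "twist": [0.015, 0.155, -0.184]}, {"translation": [-0.024, -0.23, 0], "twist": [0.023, 0.232, -0.277]}, {"translation": [-0.032, -0.31, 0], "twist": [0.03, 0.309, -0.369]}, {"translation": [-0.04, -0.39, 0], "twist": [0.038, 0.387, -0.461]}, {"translation": [-0.048, -0.47, 0], "twist": [0.046, 0.464, -0.553]}, {"translation": [-0.056, -0.55, 0], "twist": [0.053, 0.541, -0.645]}, {"translation": [-0.064, -0.62, 0], "twist": [0.061, 0.618, -0.738]}, {"translation": [-0.072, -0.7, 0], "twist": [0.068, 0.696, -0.83]}, {"translation": [-0.08, -0.78, 0], "twist": [0.076, 0.773, -0.922]}])

```text
t: 24.35
ee_pos: [593.1, 42.4, 370.1]
orientation: [-1.082, -2.622, -0.958]
ft_force: [-0.5, 0.4, -2.9]
width: 49.8
```

>>> send_rows(commands=[{"translation": [-0.008, -0.08, 0], "twist": [0.008, 0.077, -0.092]}, {"translation": [-0.016, -0.16, 0], "twist": [0.015, 0.155, -0.184]}, {"translation": [-0.024, -0.23, 0], "twist": [0.023, 0.232, -0.277]}, {"translation": [-0.032, -0.31, 0], "twist": [0.03, 0.309, -0.369]}, {"translation": [-0.04, -0.39, 0], "twist": [0.038, 0.387, -0.461]}, {"translation": [-0.048, -0.47, 0], "twist": [0.046, 0.464, -0.553]}, {"translation": [-0.056, -0.55, 0], "twist": [0.053, 0.541, -0.645]}, {"translation": [-0.064, -0.62, 0], "twist": [0.061, 0.618, -0.738]}, {"translation": [-0.072, -0.7, 0], "twist": [0.068, 0.696, -0.83]}, {"translation": [-0.08, -0.78, 0], "twist": [0.076, 0.773, -0.922]}])

```text
t: 25.35
ee_pos: [585.1, -35.7, 370.2]
orientation: [-1.709, -2.08, -0.765]
ft_force: [0.9, -0.8, -3.5]
width: 49.6
```

>>> send_rows(commands=[{"translation": [-0.008, -0.08, 0], "twist": [0.008, 0.077, -0.092]}, {"translation": [-0.016, -0.16, 0], "twist": [0.015, 0.155, -0.184]}, {"translation": [-0.024, -0.23, 0], "twist": [0.023, 0.232, -0.277]}, {"translation": [-0.032, -0.31, 0], "twist": [0.03, 0.309, -0.369]}, {"translation": [-0.04, -0.39, 0], "twist": [0.038, 0.387, -0.461]}, {"translation": [-0.048, -0.47, 0], "twist": [0.046, 0.464, -0.553]}, {"translation": [-0.056, -0.55, 0], "twist": [0.053, 0.541, -0.645]}, {"translation": [-0.064, -0.62, 0], "twist": [0.061, 0.618, -0.738]}, {"translation": [-0.072, -0.7, 0], "twist": [0.068, 0.696, -0.83]}, {"translation": [-0.08, -0.78, 0], "twist": [0.076, 0.773, -0.922]}])

```text
t: 26.35
ee_pos: [577.1, -113.7, 370.2]
orientation: [-2.145, -1.428, -0.531]
ft_force: [-0.9, 0.0, -3.0]
width: 49.7
```

>>> send_rows(commands=[{"translation": [-0.008, -0.08, 0], "twist": [0.008, 0.077, -0.092]}, {"translation": [-0.016, -0.16, 0], "twist": [0.015, 0.155, -0.184]}, {"translation": [-0.024, -0.23, 0], "twist": [0.023, 0.232, -0.277]}, {"translation": [-0.032, -0.31, 0], "twist": [0.03, 0.309, -0.369]}, {"translation": [-0.04, -0.39, 0], "twist": [0.038, 0.387, -0.461]}, {"translation": [-0.048, -0.47, 0], "twist": [0.046, 0.464, -0.553]}, {"translation": [-0.056, -0.55, 0], "twist": [0.053, 0.541, -0.645]}, {"translation": [-0.064, -0.62, 0], "twist": [0.061, 0.618, -0.738]}, {"translation": [-0.072, -0.7, 0], "twist": [0.068, 0.696, -0.83]}, {"translation": [-0.08, -0.78, 0], "twist": [0.076, 0.773, -0.922]}])

```text
t: 27.35
ee_pos: [569.2, -191.7, 370.2]
orientation: [-2.389, -0.714, -0.273]
ft_force: [-0.2, 0.2, -3.9]
width: 50.0
```

>>> send_rows(commands=[{"translation": [-0.008, -0.08, 0], "twist": [0.008, 0.077, -0.092]}, {"translation": [-0.016, -0.16, 0], "twist": [0.015, 0.155, -0.184]}, {"translation": [-0.024, -0.23, 0], "twist": [0.023, 0.232, -0.277]}, {"translation": [-0.032, -0.31, 0], "twist": [0.03, 0.309, -0.369]}, {"translation": [-0.04, -0.39, 0], "twist": [0.038, 0.387, -0.461]}, {"translation": [-0.048, -0.47, 0], "twist": [0.046, 0.464, -0.553]}, {"translation": [-0.056, -0.55, 0], "twist": [0.053, 0.541, -0.645]}, {"translation": [-0.064, -0.62, 0], "twist": [0.061, 0.618, -0.738]}, {"translation": [-0.072, -0.7, 0], "twist": [0.068, 0.696, -0.83]}, {"translation": [-0.08, -0.78, 0], "twist": [0.076, 0.773, -0.922]}])

```text
t: 28.35
ee_pos: [561.1, -269.7, 370.2]
orientation: [-2.443, 0.022, -0.006]
ft_force: [-0.0, -0.3, -3.2]
width: 49.9
```

```bash
python3 log.py; python3 - <<'E'
from kin import *
from workcell import ctrl
r=ctrl.get_image("wrist");pickle.dump(r,open("w6.pkl","wb"));s=ctrl.get_image("side");pickle.dump(s,open("s6.pkl","wb"))
a=cv2.resize(r["img"][:,:,::-1],(560,420),interpolation=cv2.INTER_CUBIC)
b=cv2.resize(s["img"][110:270,190:340,::-1],(394,420),interpolation=cv2.INTER_CUBIC)
cv2.imwrite("pics/w6.png",cv2.resize(np.hstack([a,b]),(800,352)))
o=ctrl.get_obs();h=np.load("hold.npz")
Pr,Br=boxpose([563.15,-223.5,1.5565],0)
goalR=Br@np.diag([1,-1,-1])
D=R.from_matrix(goalR@h["tR"].T);T=Pr+Br@[-75,0,50]-D.as_matrix()@h["tp"]
print("goal",T.round(1),"shift",(T-o["ee_pos"]).round(1),"twist/.5",((D*R.from_rotvec(o["orientation"]).inv()).as_rotvec()/.5).round(3))
E
```

```text
28.35 [-0.579  0.548  1.589  0.58   1.45   0.805] [ 561.1 -269.7  370.2] [-2.443  0.022 -0.006] [-0.  -0.3 -3.2] 49.9
goal [ 561.1 -331.7  263.7] shift [  -0.   -61.5 -106.4] twist/.5 [-0.001 -0.001  0.004]
```

View pics/w6.png

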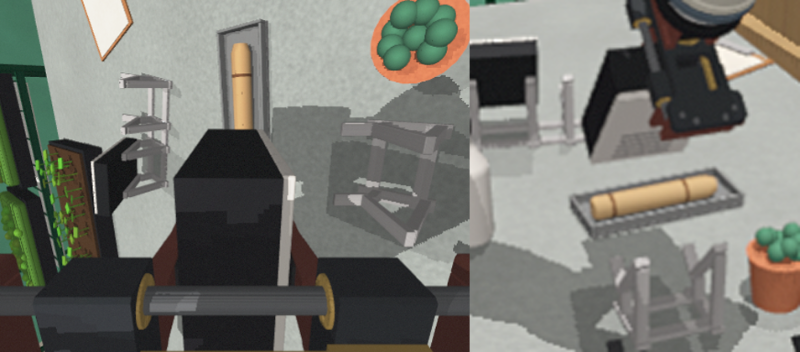

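```bash
python3 - <<'E'
from h import *
r=pickle.load(open("w6.pkl","rb"))
im=cv2.resize(r["img"][130:280,355:505,::-1],(600,600),interpolation=cv2.INTER_CUBIC)
im2=cv2.resize(r["img"][130:330,190:330,::-1],(200,286),interpolation=cv2.INTER_CUBIC)
o=np.zeros((600,800,3),np.uint8);o[:,:600]=im;o[:286,600:]=im2
cv2.imwrite("pics/w6c.png",cv2.convertScaleAbs(o,alpha=1.4,beta=20))
pr=[563.15,-223.5,1.5565]
L=[[-88,47,0],[-88,33,0],[-88,-33,0],[-88,-47,0],[0,33,0],[0,-33,0],[0,47,30],[0,33,30],[0,-33,30],[0,-47,30]]
for l,q in zip(L,(proj(r,world(pr,bed(L)))-[355,130])*4): print(l,q.round(0))
E
```

```text
[-88, 47, 0] [339. 558.]
[-88, 33, 0] [352. 494.]
[-88, -33, 0] [420. 155.]
[-88, -47, 0] [436.  75.]
[0, 33, 0] [154. 328.]
[0, -33, 0] [190.  74.]
[0, 47, 30] [ 33. 378.]
[0, 33, 30] [ 38. 328.]
[0, -33, 30] [66. 74.]
[0, -47, 30] [73. 16.]
```

View pics/w6c.png

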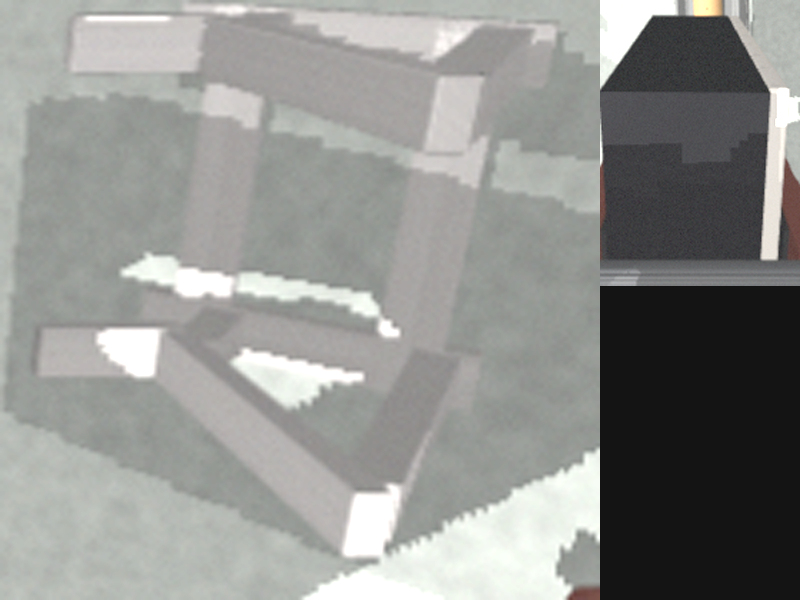

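>>> send_rows(commands=[{"translation": [0, -0.03, -0.07], "twist": [0, 0, 0]}, {"translation": [0, -0.06, -0.14], "twist": [0, 0, 0]}, {"translation": [0, -0.1, -0.22], "twist": [0, 0, 0]}, {"translation": [0, -0.14, -0.3], "twist": [0, 0, 0]}, {"translation": [0, -0.18, -0.39], "twist": [0, 0, 0]}, {"translation": [0, -0.22, -0.48], "twist": [0, 0, 0]}, {"translation": [0, -0.26, -0.57], "twist": [0, 0, 0]}, {"translation": [0, -0.29, -0.65], "twist": [0, 0, 0]}, {"translation": [0, -0.32, -0.72], "twist": [0, 0, 0]}, {"translation": [0.004, -0.34, -0.777], "twist": [0, 0, 0.004]}])

```text
t: 29.45
ee_pos: [561.5, -303.4, 291.8]
orientation: [-2.442, 0.016, -0.006]
ft_force: [0.7, 0.4, -2.6]
width: 49.8
```

>>> send_rows(commands=[{"translation": [0, -0.03, -0.025], "twist": [0, 0, 0]}, {"translation": [0, -0.07, -0.055], "twist": [0, 0, 0]}, {"translation": [0, -0.11, -0.09], "twist": [0, 0, 0]}, {"translation": [0, -0.15, -0.125], "twist": [0, 0, 0]}, {"translation": [0, -0.18, -0.15], "twist": [0, 0, 0]}, {"translation": [0, -0.21, -0.176], "twist": [0, 0, 0]}, {"translation": [0, -0.235, -0.197], "twist": [0, 0, 0]}, {"translation": [-0.003, -0.255, -0.214], "twist": [0, 0, 0]}, {"translation": [-0.004, -0.27, -0.227], "twist": [0, 0, 0]}, {"translation": [-0.004, -0.275, -0.231], "twist": [0, 0, 0]}])

```text
t: 30.45
ee_pos: [561.2, -330.8, 269.2]
orientation: [-2.442, 0.016, -0.006]
ft_force: [-0.4, -0.3, -3.3]
width: 49.8
```

>>> send_rows(commands=[{"translation": [0, -0.003, -0.003], "twist": [0, 0, 0]}, {"translation": [0, -0.006, -0.005], "twist": [0, 0, 0]}, {"translation": [0, -0.009, -0.008], "twist": [0, 0, 0]}, {"translation": [0, -0.012, -0.01], "twist": [0, 0, 0]}, {"translation": [0, -0.015, -0.013], "twist": [0, 0, 0]}, {"translation": [0, -0.018, -0.015], "twist": [0, 0, 0]}, {"translation": [0, -0.021, -0.018], "twist": [0, 0, 0]}, {"translation": [0, -0.023, -0.019], "twist": [0, 0, 0]}, {"translation": [0, -0.023, -0.019], "twist": [0, 0, 0]}, {"translation": [0, -0.023, -0.019], "twist": [0, 0, 0]}])

```text
t: 31.45
ee_pos: [561.2, -332.9, 267.5]
orientation: [-2.443, 0.016, -0.006]
ft_force: [-0.0, 0.3, -2.6]
width: 50.4
```

>>> send_rows(commands=[{"translation": [0, -0.003, -0.003], "twist": [0, 0, 0]}, {"translation": [0, -0.006, -0.005], "twist": [0, 0, 0]}, {"translation": [0, -0.009, -0.008], "twist": [0, 0, 0]}, {"translation": [0, -0.012, -0.01], "twist": [0, 0, 0]}, {"translation": [0, -0.015, -0.013], "twist": [0, 0, 0]}, {"translation": [0, -0.018, -0.015], "twist": [0, 0, 0]}, {"translation": [0, -0.018, -0.015], "twist": [0, 0, 0]}, {"translation": [0, -0.018, -0.015], "twist": [0, 0, 0]}, {"translation": [0, -0.018, -0.015], "twist": [0, 0, 0]}, {"translation": [0, -0.018, -0.015], "twist": [0, 0, 0]}])

```text
t: 32.45
ee_pos: [561.2, -334.7, 266.0]
orientation: [-2.443, 0.016, -0.006]
ft_force: [0.9, -0.1, -2.8]
width: 50.0
```

>>> send_rows(commands=[{"translation": [0, -0.002, -0.002], "twist": [0, 0, 0]}, {"translation": [0, -0.004, -0.003], "twist": [0, 0, 0]}, {"translation": [0, -0.006, -0.005], "twist": [0, 0, 0]}, {"translation": [0, -0.008, -0.006], "twist": [0, 0, 0]}, {"translation": [0, -0.01, -0.008], "twist": [0, 0, 0]}, {"translation": [0, -0.012, -0.01], "twist": [0, 0, 0]}, {"translation": [0, -0.014, -0.012], "twist": [0, 0, 0]}, {"translation": [0, -0.015, -0.013], "twist": [0, 0, 0]}, {"translation": [0, -0.015, -0.013], "twist": [0, 0, 0]}, {"translation": [0, -0.015, -0.013], "twist": [0, 0, 0]}])

```text
t: 33.45
ee_pos: [561.2, -335.8, 265.2]
orientation: [-2.441, 0.015, -0.006]
ft_force: [-1.4, 4.4, 5.0]
width: 49.7
```

>>> send_rows(commands=[{"translation": [0, 0.004, 0.003], "twist": [0, 0, 0]}, {"translation": [0, 0.006, 0], "twist": [0, 0, 0]}, {"translation": [0, 0.009, -0.003], "twist": [0, 0, 0]}, {"translation": [0, 0.012, -0.007], "twist": [0, 0, 0]}, {"translation": [0, 0.015, -0.01], "twist": [0, 0, 0]}, {"translation": [0, 0.018, -0.014], "twist": [0, 0, 0]}, {"translation": [0, 0.021, -0.018], "twist": [0, 0, 0]}, {"translation": [0, 0.023, -0.02], "twist": [0, 0, 0]}, {"translation": [0, 0.023, -0.02], "twist": [0, 0, 0]}, {"translation": [0, 0.023, -0.02], "twist": [0, 0, 0]}])

```text
t: 34.45
ee_pos: [561.5, -333.9, 263.4]
orientation: [-2.442, 0.015, -0.008]
ft_force: [-1.2, 3.9, 8.1]
width: 49.8
```

>>> send_rows(commands=[{"translation": [0, 0.003, 0.001], "twist": [0, 0, 0]}, {"translation": [0, 0.006, -0.001], "twist": [0, 0, 0]}, {"translation": [0, 0.008, -0.004], "twist": [0, 0, 0]}, {"translation": [0, 0.01, -0.007], "twist": [0, 0, 0]}, {"translation": [0, 0.012, -0.01], "twist": [0, 0, 0]}, {"translation": [0, 0.014, -0.012], "twist": [0, 0, 0]}, {"translation": [0, 0.016, -0.013], "twist": [0, 0, 0]}, {"translation": [0, 0.016, -0.013], "twist": [0, 0, 0]}, {"translation": [0, 0.016, -0.013], "twist": [0, 0, 0]}, {"translation": [0, 0.016, -0.013], "twist": [0, 0, 0]}])

```text
t: 35.45
ee_pos: [561.4, -333.2, 262.9]
orientation: [-2.443, 0.016, -0.009]
ft_force: [-3.2, -0.7, 11.9]
width: 49.7
```

>>> send_rows(commands=[{"translation": [0, 0, 0], "twist": [0, 0, 0]}, {"translation": [0, 0, 0], "twist": [0, 0, 0]}, {"translation": [0, 0, 0], "twist": [0, 0, 0]}, {"translation": [0, 0, 0], "twist": [0, 0, 0]}, {"translation": [0, 0, 0], "twist": [0, 0, 0]}, {"translation": [0, 0, 0], "twist": [0, 0, 0]}, {"translation": [0, 0, 0], "twist": [0, 0, 0]}, {"translation": [0, 0, 0], "twist": [0, 0, 0]}, {"translation": [0, 0, 0], "twist": [0, 0, 0]}, {"translation": [0, 0, 0], "twist": [0, 0, 0]}], grip=-1)

```text
t: 36.45
ee_pos: [561.2, -332.3, 261.4]
orientation: [-2.443, 0.016, -0.006]
ft_force: [-0.3, 0.5, -0.9]
width: 88.1
```

>>> send_rows(commands=[{"translation": [0, -0.03, 0.04], "twist": [0, 0, 0]}, {"translation": [0, -0.09, 0.11], "twist": [0, 0, 0]}, {"translation": [0, -0.16, 0.19], "twist": [0, 0, 0]}, {"translation": [0, -0.23, 0.27], "twist": [0, 0, 0]}, {"translation": [0, -0.3, 0.36], "twist": [0, 0, 0]}, {"translation": [0, -0.38, 0.45], "twist": [0, 0, 0]}, {"translation": [0, -0.46, 0.55], "twist": [0, 0, 0]}, {"translation": [0, -0.54, 0.65], "twist": [0, 0, 0]}, {"translation": [0, -0.62, 0.74], "twist": [0, 0, 0]}, {"translation": [0, -0.68, 0.81], "twist": [0, 0, 0]}])

```text
t: 37.45
ee_pos: [561.2, -401.2, 343.4]
orientation: [-2.443, 0.016, -0.007]
ft_force: [-0.2, 0.1, 0.1]
width: 87.8
```

```bash
python3 log.py; python3 - <<'E'
from kin import *
from workcell import ctrl
r=ctrl.get_image("wrist");s=ctrl.get_image("side");t=ctrl.get_image("top");pickle.dump((r,s,t),open("f.pkl","wb"))
a=cv2.resize(r["img"][90:330,140:400,::-1],(480,443),interpolation=cv2.INTER_CUBIC)
b=cv2.resize(s["img"][130:280,210:360,::-1],(320,320),interpolation=cv2.INTER_CUBIC)
c=cv2.resize(t["img"][120:240,110:330,::-1],(320,175),interpolation=cv2.INTER_CUBIC)
o=np.zeros((500,800,3),np.uint8);o[:443,:480]=a;o[:320,480:]=b;o[320:495,480:]=c
cv2.imwrite("pics/f.png",cv2.convertScaleAbs(o,alpha=1.3,beta=20))
pr=[563.15,-223.5,1.5565]
L=[[-150,50,50],[-150,-50,50],[-150,50,6],[-150,-50,6],[-148,50,0],[-148,-50,0],[0,50,50],[0,-50,50]]
for l,q,q2 in zip(L,(proj(r,world(pr,bed(L)))-[140,90])*480/260,(proj(s,world(pr,bed(L)))-[210,130])*320/150+[480,0]): print(l,q.round(0),q2.round(0))
E
```

```text
37.45 [-0.728  0.686  1.403  0.508  1.558  0.716] [ 561.2 -401.2  343.4] [-2.443  0.016 -0.007] [-0.2  0.1  0.1] 87.8
[-150, 50, 50] [154. 340.] [593. 138.]
[-150, -50, 50] [146. 106.] [693. 121.]
[-150, 50, 6] [257. 340.] [605. 182.]
[-150, -50, 6] [264. 106.] [706. 164.]
[-148, 50, 0] [271. 337.] [606. 189.]
[-148, -50, 0] [279. 105.] [707. 171.]
[0, 50, 50] [176. 218.] [565. 189.]
[0, -50, 50] [173.  68.] [652. 174.]
```

View pics/f.png

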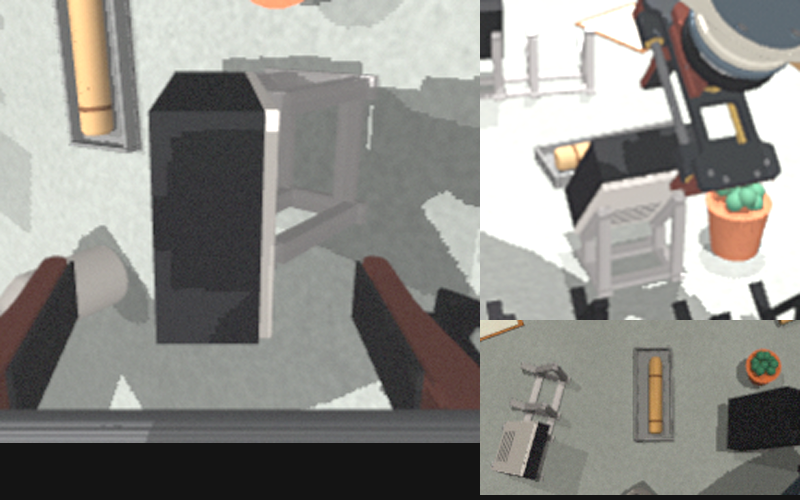

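```bash
python3 -c "
from workcell import ctrl
print(ctrl.close_job())"
```

```text
the job is handed in; nothing more can be done
None
```

I handed the job in at about 37.6 s of the 69 s allowed. The dibber lies along the tool tray at about its middle. I then pinched the deep box with its lid shut, turned it over in the air and set it lid-down on the drain rack. I slid it down until the wrist force showed it against the end stops, then let go and backed the gripper well clear.

**Box position:** the last wrist view shows the box's end-face corners within about 2 mm of the target. It sits about 1.5 mm off centre sideways, and the lid's edge shows as an even strip, so the lid is shut.

**Rest of the scene:** I did not touch the flat box, the bottle, the pot or the black racks. The last pictures showed the flat box and the pot standing as before, and nothing fallen.

**Checks that disagreed:**
- The box touched the rails about 2 mm lower than I had computed, and it met the stops about 1 mm before the computed position. Both are within calibration error.
- I gripped the dibber twice in the rack. My first grip was too low to set it in the tray without the fingertips touching the floor.

Readings taken at the end of each move showed wrist force never above about 15 N, against the 120 N limit.

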